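# Match two centrifuge loads on the trip balance

### The job

Two loads for opposite buckets of the centrifuge are being matched on the two-tray balance. Stand the blue-capped bottle that is still waiting on the bench on the tray that rides high, then move small green-capped water bottles across from whichever tray is then the heavier until the two trays rest level, with the blue and all four green bottles standing upright on the trays. Set bottles down rather than dropping them, and leave the white sample bottles and everything else on the bench where they are.

Things in the scene. Friction and masses are not known exactly. Their poses are not given: they have to be found in the camera images.
- balance: Grey two-pan trip balance on the bench, fixed. Base 130 x 360 x 44 mm, beam along its y, a white dial 52 mm wide reaching 178 mm high with a red pointer in the gap between the trays. Origin under its centre; its x points roughly away from the robot, its y (turned up to 0.15 rad) to the left tray.
- beam (a joint): Tilt of the balance beam in rad: 0 is level, positive when the left tray rides high (right side heavier), negative when the right tray rides high. It is sprung and damped (settles in about 1.5 s), and stops at +-0.07. Below the stop, moving one green bottle across changes it by about 0.05. The trays stay flat at any tilt, and it does not matter where on a tray a thing stands.
- tray_left (a point): Centre of the upper face of the floor of the left tray, on the balance's +y side (steel tray, 230 mm along the balance's x, 190 mm along its y, with a lip 7 mm high and 3 mm thick; axes parallel to the balance's). It lies 100 mm above the bench and 135 mm from the balance's centre when level, and rises or sinks up to 10 mm with the beam.
- tray_right (a point): The same point of the right tray, on the balance's -y side.
- blue_bottle: White-translucent plastic bottle with a blue screw cap, 50 mm body diameter, 100 mm tall over the cap; the cap is 40 mm across and fills the top 24 mm. Origin at the centre of its underside, z up its axis. About 144 g. At the start it stands on the bench, to the left or the right of the balance.
- green_1: White-translucent plastic bottle with a green screw cap, 38 mm body diameter, 85 mm tall over the cap; the cap is 35 mm across and fills the top 24 mm. Origin at the centre of its underside, z up its axis. One of four alike small water-filled balance bottles (about 36 g each). Two stand on each tray at the start, in a row along x near the tray's outer edge.
- green_2: White-translucent plastic bottle with a green screw cap, 38 mm body diameter, 85 mm tall over the cap; the cap is 35 mm across and fills the top 24 mm. Origin at the centre of its underside, z up its axis. One of four alike small water-filled balance bottles (about 36 g each). Two stand on each tray at the start, in a row along x near the tray's outer edge.
- green_3: White-translucent plastic bottle with a green screw cap, 38 mm body diameter, 85 mm tall over the cap; the cap is 35 mm across and fills the top 24 mm. Origin at the centre of its underside, z up its axis. One of four alike small water-filled balance bottles (about 36 g each). Two stand on each tray at the start, in a row along x near the tray's outer edge.
- green_4: White-translucent plastic bottle with a green screw cap, 38 mm body diameter, 85 mm tall over the cap; the cap is 35 mm across and fills the top 24 mm. Origin at the centre of its underside, z up its axis. One of four alike small water-filled balance bottles (about 36 g each). Two stand on each tray at the start, in a row along x near the tray's outer edge.
- sample_1: Opaque white 250 ml bottle with a white cap and a yellow band, 62 mm diameter, 125 mm tall, origin at the centre of its underside. One of three alike outside; their fillings differ in mass and are not known (90 to 380 g). At the start one stands on the inner half of each tray and one on the stirrer: all three stay where they are.
- sample_2: Opaque white 250 ml bottle with a white cap and a yellow band, 62 mm diameter, 125 mm tall, origin at the centre of its underside. One of three alike outside; their fillings differ in mass and are not known (90 to 380 g). At the start one stands on the inner half of each tray and one on the stirrer: all three stay where they are.
- sample_3: Opaque white 250 ml bottle with a white cap and a yellow band, 62 mm diameter, 125 mm tall, origin at the centre of its underside. One of three alike outside; their fillings differ in mass and are not known (90 to 380 g). At the start one stands on the inner half of each tray and one on the stirrer: all three stay where they are.
- red_jar: Bystander: amber jar with a red lid, 66 mm diameter, 80 mm tall, on the bench at the other side of the balance from the blue-capped bottle. Origin under its centre.
- orange_rack: Bystander: orange tube rack, 75 x 216 x 34 mm, beyond the balance. Origin under its centre.
- green_rack: Bystander: green tube rack, 96 x 114 x 34 mm, beyond the balance. Origin under its centre.
- white_jar: Bystander: white wide-mouth jar, 94 mm diameter, 122 mm tall. Origin under its centre.
- beaker: Bystander: glass beaker, 66 mm diameter, 85 mm tall. Origin under its centre.
- stirrer: White magnetic stirrer, fixed, 130 x 130 mm, 100 mm high, carrying the third sample bottle. Origin under its centre.

How it is judged:
By the outcome, as a careful person would: the job done as asked, in the order asked, and still so for the second after the job is handed in, with the robot touching nothing.
It also fails if it takes over 72 s, if anything falls off the work surface, if the arm or the gripper's body presses on something with over 40 N, if the wrist force passes 120 N, or if a joint passes its speed limit or range.

### The arm

A 7-joint arm with a two-finger parallel gripper is mounted at the origin on the work surface. World frame = base frame: x ahead of the robot, y to its left, z up, the work surface at z = 0. Lengths are in m, angles in rad, forces in N, time in s.
With the tool pointing down it reaches from about 0.4 to 0.85 m from the base axis. Payload 6.9 kg.
Tool frame: the origin (TCP) lies on the centre line of the jaws, within the pads' length; the fingertips stand 8 mm ahead of it and the grasp point (between the pads) lies 11 mm behind it; z points along the fingers, y is the direction in which the jaws open and shut (so a half turn about z gives the same grasp; the last joint's range is limited). The gripper opens to 85 mm and grips with 20 to 120 N. Pads are 22 mm wide; open, the fingers measure 114 mm over their backs; the gripper's body (76 mm by 85 mm) begins 54 mm behind the grasp point. The pads swing forward as they close: fully open they stand 13 mm farther back than shut.
Start: joints at [-1.141, 0.507, -0.238, 1.5, 0.126, 1.149, -0.155], TCP at [0.199, 0.592, 0.239] pointing down, gripper open.
Joint ranges: [-3.08, 3.08], [-0.24, 2.05], [-1.43, 1.35], [0, 2.5], [-1.52, 4.66], [0.17, 1.96], [-2.89, 2.89]. Speed limits (rad/s): [2.39, 2.39, 3.14, 3.14, 3.14, 3.14, 3.14].

### API

Orientations are given as a unit quaternion [x, y, z, w].
In Python, from bench import * gives the robot as it stands. Calls block until the motion is done:
- movep(position, orientation): joint-space move of the TCP to a pose.
- move_l(position, rotation=None, v=0.15): straight line of the TCP; rotation=None keeps the orientation; v is the mean speed in m/s.
- set_joints(angles): joint-space move.
- set_gripper(opening, grip_force=None): finger opening in m; grip_force is the grip in N (None keeps the last); returns when the fingers have stopped.
- sleep(seconds).
- inverse_kinematics(position, orientation): joint angles nearest the present ones, or None.
- read_camera(name): name is "scene" or "top" or "wrist"; returns a dict with "color" (480x640x3 uint8, red, green, blue), "fx", "fy", "cx", "cy" (pixels), "k1" (the pictures are not rectified: a ray, as slopes to the right and down, at radius r is drawn at 1 + k1 r^2 times it, then the intrinsics apply), "R" (3x3) and "t" (3): a world point X has camera coordinates R X + t. Camera axes: x right, y down, z forward; pixel columns grow to the right and rows downward; lengths in m; the calibration is good to about 2 mm. A picture is of the moment at which its call begins. There is no depth.
A pose or a line that the arm cannot do raises MotionError and nothing moves.
- hand_in(): hands the job in, once; it reports no verdict.
Readings, each from a call of its own:
- current_time(): time.
- current_joint_pos(): joint angles.
- current_joint_velocities(): joint speeds.
- current_joint_torque(): joint torques, N m.
- current_ee_pos(): TCP position.
- current_tool_rot(): TCP orientation.
- current_wrist_force(): force on the tool from outside, world axes, zero at the start.
- current_wrist_torque(): the same for the moment, N m.
- current_gripper_width(): finger opening in m.
Only numpy, scipy, OpenCV 4.12 (cv2) and the standard library are available. Lean on these libraries where they do the work, as an engineer would, in place of code of your own. Each camera call takes 0.05 s, during which the arm holds its last target.

## Working session

There is one attempt and no reset: what is moved stays moved. The work goes in short steps, each a Python script; the robot and the scene stay as the last script left them, time stands still between calls to the robot, and variables do not carry over. Pictures are saved under pics/ and viewed, and the job is handed in when it is done.

```bash
mkdir -p pics; ls; python3 - <<'E'
from bench import *
import cv2
for n in ["scene","top","wrist"]:
    d=read_camera(n); cv2.imwrite(f"pics/a_{n}.png",d["color"][:,:,::-1])
    print(n,d["fx"],d["fy"],d["cx"],d["cy"],d["k1"],d["R"],d["t"])
print(current_time(),current_ee_pos(),current_tool_rot())
E
```

```text
pics
scene 448.74964957133074 448.74964957133074 323.31505141961827 234.5945851640244 0.030691451365681653 [[-0.5220114   0.85288655 -0.0094147 ]
 [ 0.71814093  0.43353105 -0.5443569 ]
 [-0.46019311 -0.29092159 -0.83880089]] [ 0.37453447 -0.3350941   1.4498795 ]
top 513.917961040427 513.917961040427 315.6833258730513 240.88012040470488 -0.1073732458624809 [[-0.02136236 -0.99945706  0.0250846 ]
 [-0.9939445   0.01852614 -0.10831028]
 [ 0.10778675 -0.02724646 -0.99380061]] [-0.07488584  0.60141989  1.20749424]
wrist 427.09206898059057 427.09206898059057 317.5977166035967 245.34022349620227 -0.02979653306418529 [[ 0.32011044  0.9473788  -0.00164762]
 [ 0.89552199 -0.30202009  0.32683976]
 [ 0.30914345 -0.1061003  -0.94507833]] [-0.62545693 -0.04176521  0.38135433]
0.15 [0.19938619 0.59195725 0.2386302 ] [ 1.61687358e-01  9.86841800e-01 -6.69150573e-04 -1.07242442e-04]
```

View pics/a_top.png

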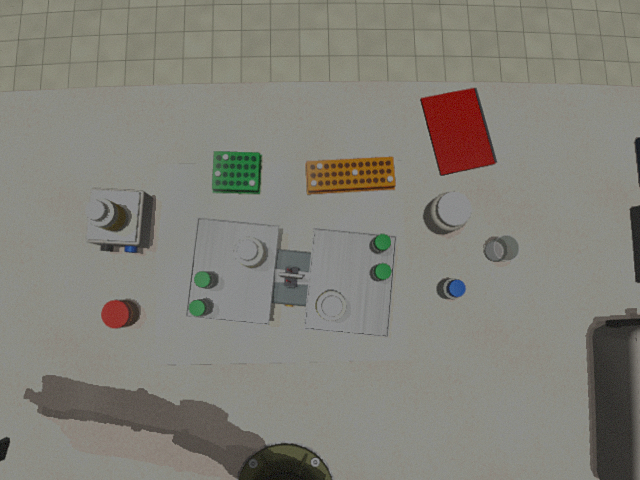

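View pics/a_scene.png

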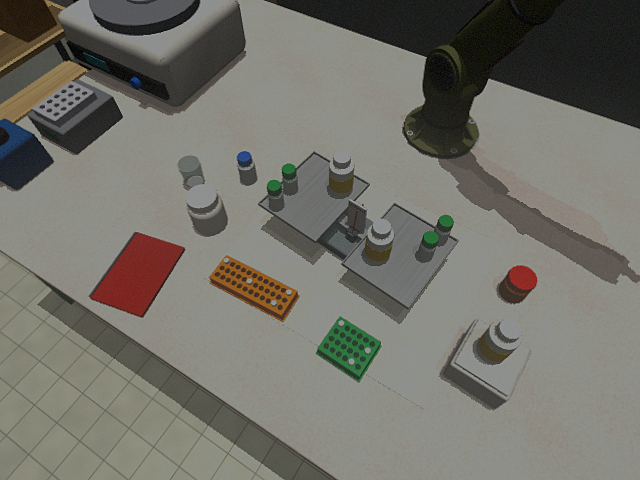

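Top view: left tray spans columns 187–279 and right tray 305–396. The greens are at (204,279), (199,307), (382,242) and (382,271), and the blue cap is at (455,288). I'll enlarge both views to measure them.

```bash
python3 - <<'E'
import cv2
a=cv2.imread("pics/a_top.png"); b=cv2.imread("pics/a_scene.png")
g=lambda x:cv2.convertScaleAbs(x,alpha=1.5,beta=10)
cv2.imwrite("pics/b_top.png",cv2.resize(g(a[200:350,175:475]),(800,400),interpolation=cv2.INTER_CUBIC)) # x2.667
cv2.imwrite("pics/b_scene.png",cv2.resize(g(b[130:330,230:480]),(750,600),interpolation=cv2.INTER_CUBIC)) # x3
E
```

```text
(no output)
```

View pics/b_top.png

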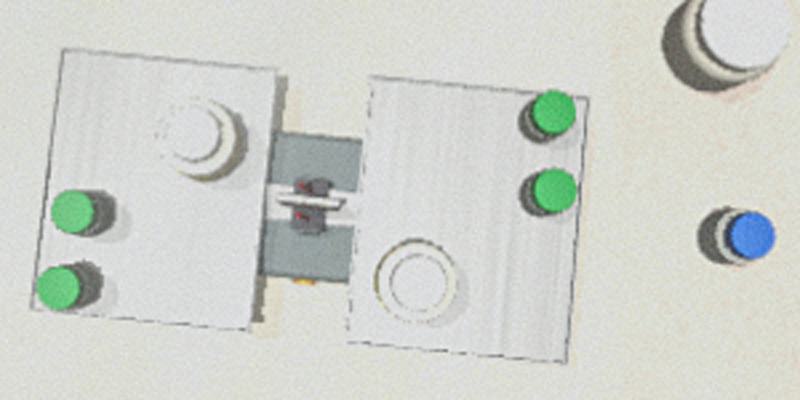

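View pics/b_scene.png

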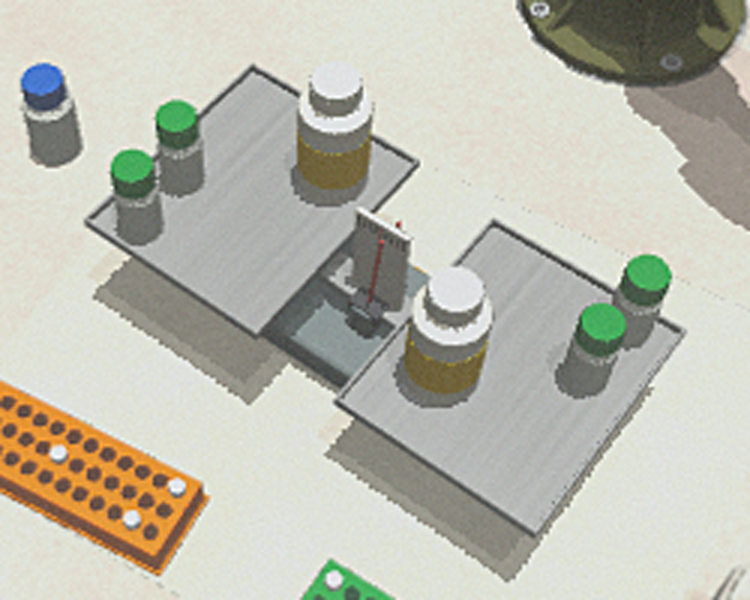

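View pics/a_wrist.png

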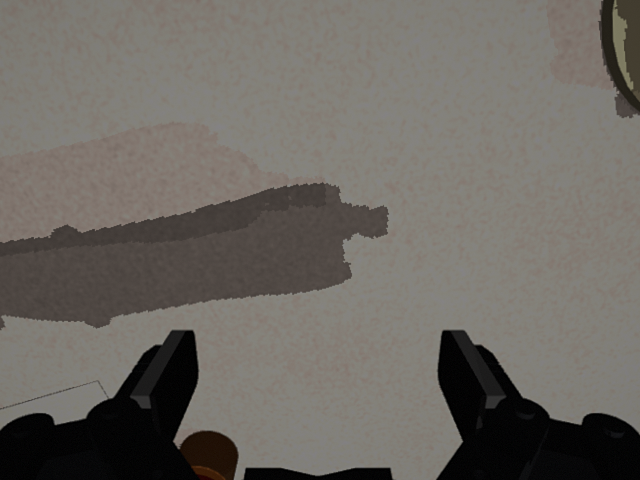

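```bash
cat > vis.py <<'E'
import numpy as np, cv2
from scipy.optimize import least_squares
def proj(d,X):
    X=np.atleast_2d(X); c=X@np.array(d["R"]).T+np.array(d["t"])
    s=c[:,:2]/c[:,2:]; s=s*(1+d["k1"]*(s**2).sum(1,keepdims=True))
    return s*[d["fx"],d["fy"]]+[d["cx"],d["cy"]]
def ray(d,px):
    s=(np.array(px,float)-[d["cx"],d["cy"]])/[d["fx"],d["fy"]]; u=s.copy()
    for _ in range(10): u=s/(1+d["k1"]*(u@u))
    R=np.array(d["R"]); return -R.T@np.array(d["t"]), R.T@np.array([u[0],u[1],1])
def onplane(d,px,z):
    o,v=ray(d,px); return o+v*(z-o[2])/v[2]
A=np.linspace(0,2*np.pi,48,endpoint=False)
def capcent(d,x,y,z0,z1,r):
    P=[[x+r*np.cos(a),y+r*np.sin(a),z] for z in(z0,z1) for a in A]
    h=cv2.convexHull(proj(d,P).astype(np.float32)); m=cv2.moments(h)
    return np.array([m["m10"],m["m01"]])/m["m00"], m["m00"]
def blobs(d,col,amin=30):
    h=cv2.cvtColor(d["color"],cv2.COLOR_RGB2HSV)
    lo,hi={"green":((55,110,60),(80,255,255)),"blue":((105,120,60),(125,255,255)),"red":((0,150,60),(8,255,255))}[col]
    m=cv2.inRange(h,lo,hi); n,_,st,c=cv2.connectedComponentsWithStats(m)
    return [(c[i],st[i,4]) for i in range(1,n) if st[i,4]>amin]
def fitcap(obs,z0,z1,r,x0):
    # obs list of (cam,pix)
    f=lambda p:np.concatenate([capcent(d,p[0],p[1],z0,z1,r)[0]-q for d,q in obs])
    s=least_squares(f,x0); return s.x,s.fun
def traymodel(p):
    x,y,th,b=p; out={}
    c,s=np.cos(th),np.sin(th)
    for n,sg in(("L",1),("R",-1)):
        z=0.107+sg*0.135*np.sin(b)
        out[n]=[[x+c*u-s*v, y+s*u+c*v, z] for u in(.115,-.115) for v in (sg*.135+.095,sg*.135-.095)]
    return out # order: ++,+-,-+,--
E
cat > m1.py <<'E'
from bench import *
from vis import *
T=read_camera("top");S=read_camera("scene")
tp={"L":[(63,49),(279,69),(31,310),(250,330)],"R":[(371,76),(589,97),(348,342),(567,362)]}
sp={"L":[(536,534),(338,404),(684,331),(494,222)],"R":[(258,333),(88,220),(418,161),(252,67)]}
def res(p,full=False):
    m=traymodel(p[:4]);r=[]
    for n in "LR":
        r.append(proj(T,m[n])-(np.array(tp[n])/2.6667+[175,200]))
        r.append(proj(S,m[n])-(np.array(sp[n])/3+[230,130]))
    return np.concatenate(r).ravel()
s=least_squares(res,[.42,0,0,0]); print(s.x,np.abs(s.fun).max(),s.fun.reshape(-1,2).round(1).tolist())
for n,d in(("T",T),("S",S)):
  for c in("green","blue","red"):
    print(n,c,[(q.round(1).tolist(),int(a)) for q,a in blobs(d,c)])
E
python3 m1.py
```

```text
[ 0.51410475 -0.0266686  -0.11604035 -0.07945138] 2.5607210924468973 [[-2.2, -2.0], [-1.3, -1.6], [-2.0, 0.2], [-0.7, 1.1], [0.1, -0.4], [-1.4, -2.2], [0.9, -0.9], [-0.7, -2.1], [-0.9, -2.1], [0.7, -1.8], [-2.2, 0.6], [0.7, 0.9], [-1.0, -0.6], [-2.1, -1.3], [0.2, -1.5], [-0.6, -2.6]]
T green [([239.3, 171.8], 1296), ([382.2, 241.8], 195), ([382.4, 271.1], 201), ([201.9, 279.2], 156), ([196.7, 307.5], 183)]
T blue [([130.0, 248.6], 63), ([456.5, 287.8], 219)]
T red [([457.2, 130.9], 3776), ([114.9, 313.8], 580)]
S green [([288.1, 168.4], 106), ([273.4, 184.9], 120), ([445.9, 220.5], 136), ([430.7, 237.0], 147), ([349.7, 347.4], 1476), ([332.2, 363.4], 51)]
S blue [([135.6, 80.5], 57), ([12.6, 137.2], 624), ([243.5, 156.1], 112)]
S red [([137.5, 274.0], 4060), ([522.5, 277.4], 522)]
```

```bash
cat > m2.py <<'E'
exec(open("m1.py").read().split("def res")[0])
def res(p):
    m=traymodel(p[:4]);r=[]
    for n in "LR":
        a=np.array(m[n]); c=a.mean(0); a=c+(a-c)*[p[8],p[8],1]
        r.append(proj(T,a)-((np.array(tp[n])+.5)/2.6667-.5+[175,200])+p[4:6])
        r.append(proj(S,a)-((np.array(sp[n])+.5)/3-.5+[230,130])+p[6:8])
    return np.concatenate([np.concatenate(r).ravel(),p[4:8]*.5,[(p[8]-1)*50]])
s=least_squares(res,[.5,0,0,0,0,0,0,0,1]); print(s.x.round(4),s.fun.round(1).tolist())
bx,by,th,b=s.x[:4]
def tob(p):
    c,q=np.cos(th),np.sin(th);dx,dy=p[0]-bx,p[1]-by; return [c*dx+q*dy,-q*dx+c*dy]
ot=s.x[4:6];os=s.x[6:8]
pairs=[("g",(196.7,307.5),(445.9,220.5),1),("g",(201.9,279.2),(430.7,237.0),1),("g",(382.4,271.1),(288.1,168.4),-1),("g",(382.2,241.8),(273.4,184.9),-1),("b",(456.5,287.8),(243.5,156.1),0)]
for k,t,q,sg in pairs:
    z=sg and .1+sg*.135*np.sin(b); h,r=(.085,.0175) if k=="g" else (.1,.02)
    for lab,o in(("T",[(T,np.array(t))]),("S",[(S,np.array(q))]),("TS",[(T,np.array(t)),(S,np.array(q))])):
        x,f=fitcap(o,z+h-.024,z+h,r,[.5,0]); print(k,lab,x.round(4),f.round(1),np.round(tob(x),4))
# samples approx top-cap centres in top crop
for px,sg in(((192,138),1),((418,283),-1)):
    x=onplane(T,(np.array(px)+.5)/2.6667-.5+[175,200],.1+sg*.135*np.sin(b)+.125);print("sample",x.round(3),np.round(tob(x),3))
E
python3 m2.py
```

```text
[ 0.5151 -0.027  -0.116  -0.0773  0.5138  0.7097  0.5344  0.9186  0.9792] [-0.5, -0.3, -1.3, -0.1, -0.1, -0.2, -0.5, 0.6, 0.5, -0.2, 0.3, -1.0, 0.3, 0.8, 0.1, 0.2, 0.8, -0.4, 0.7, -0.3, -0.2, 0.2, 0.9, 0.3, -0.5, -0.1, -0.4, 0.1, -0.4, 0.2, -0.0, -0.2, 0.3, 0.4, 0.3, 0.5, -1.0]
g T [0.4475 0.1736] [-0.  0.] [-0.0904  0.1915]
g S [0.4403 0.1711] [ 0. -0.] [-0.0972  0.1881]
g TS [0.445  0.1728] [ 0.4  1.2 -0.1  1.7] [-0.0928  0.1903]
g T [0.5076 0.1623] [-0.  0.] [-0.0293  0.1872]
g S [0.5013 0.1596] [-0. -0.] [-0.0353  0.1838]
g TS [0.5055 0.1609] [ 0.6  1.  -0.2  1.6] [-0.0313  0.1856]
g T [ 0.5164 -0.2226] [0. 0.] [ 0.024  -0.1941]
g S [ 0.5118 -0.2274] [ 0. -0.] [ 0.02   -0.1994]
g TS [ 0.5147 -0.2242] [0.8 0.8 0.4 1.2] [ 0.0224 -0.1959]
g T [ 0.5788 -0.2244] [-0.  0.] [ 0.0862 -0.1887]
g S [ 0.5745 -0.2285] [-0. -0.] [ 0.0824 -0.1933]
g TS [ 0.5773 -0.2256] [0.6 0.7 0.3 1.2] [ 0.0848 -0.1901]
b T [ 0.4782 -0.4099] [ 0. -0.] [ 0.0077 -0.3846]
b S [ 0.4729 -0.4149] [-0.  0.] [ 0.003  -0.3902]
b TS [ 0.4767 -0.4115] [0.7 0.6 0.2 1.3] [ 0.0064 -0.3863]
sample [0.561 0.06  0.215] [0.036 0.092]
sample [ 0.447 -0.11   0.235] [-0.058 -0.09 ]
```

The fit gives balance centre (0.515, −0.027), yaw −0.116 and beam about −0.077, which is on the −0.07 stop. So the right tray rides high and takes the blue bottle, at about (0.477, −0.411). Next I'll move above the blue and refine with the wrist camera.

```bash
cat > lib.py <<'E'
from bench import *
from vis import *
from scipy.spatial.transform import Rotation as Ro
BX,BY,TH=.5151,-.027,-.116
def Q(yaw):  # tool y along (-sin,cos)
    c,s=np.cos(yaw),np.sin(yaw)
    return Ro.from_matrix(np.array([[-c,-s,0],[-s,c,0],[0,0,-1]])).as_quat()  # columns x=(-c,-s,0), y=(-s,c,0)
def w(u,v): c,s=np.cos(TH),np.sin(TH); return np.array([BX+c*u-s*v,BY+s*u+c*v])
def shot(cam,name):
    d=read_camera(cam); cv2.imwrite(f"pics/{name}.png",cv2.convertScaleAbs(d["color"][:,:,::-1],alpha=1.5,beta=10)); return d
E
python3 - <<'E'
from lib import *
print(Ro.from_quat(Q(TH)).as_matrix().round(2))
p=current_ee_pos(); move_l([p[0],p[1],.33],v=.3)
for yaw in (TH,TH+np.pi):
    q=inverse_kinematics([.477,-.411,.2],Q(yaw)); print(q)
movep([.477,-.411,.33],Q(TH)); print(current_time())
move_l([.477,-.411,.2],v=.3)
d=shot("wrist","c_wrist"); print(current_time(),current_ee_pos(),current_wrist_force())
b=blobs(d,"blue"); print(b)
for q,a in b:
    x,f=fitcap([(d,q)],.076,.1,.02,[.477,-.411]); print(x,f,a,capcent(d,*x,.076,.1,.02)[1])
E
```

```text
[[-0.99  0.12  0.  ]
 [ 0.12  0.99  0.  ]
 [ 0.    0.   -1.  ]]
[ 0.24199768  0.64971848  0.76888937  1.5533844  -0.48218661  1.13641772
  2.5700228 ]
[ 0.23427371  0.65475161  0.78560454  1.55348289 -0.49358651  1.14096705
 -0.56119358]
4.4167
5.05 [ 0.47749411 -0.41214058  0.202133  ] [0.74002745 0.48270155 0.66297055]
[(array([324.01783398, 252.81452659]), np.int32(3084))]
[ 0.48336649 -0.40710355] [-3.46734953e-06 -3.15984266e-07] 3084 3989.0941393035464
```

View pics/c_wrist.png

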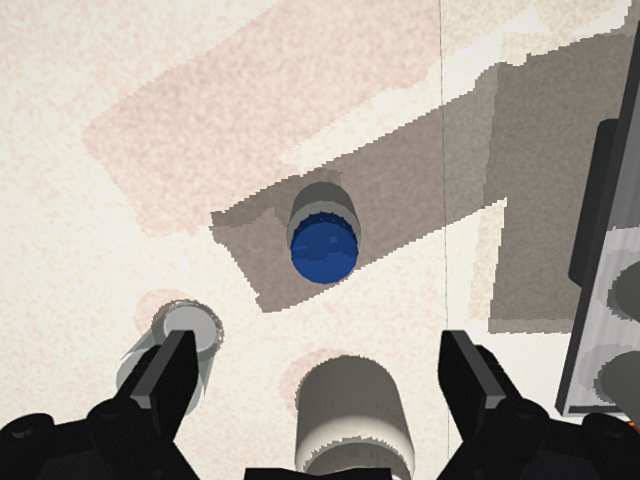

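The blue cap disc is centred near (325,250) px, midway between the fingers laterally, and the jar and beaker are clear. I'll use the disc centre at z = 0.1.

```bash
python3 - <<'E'
from lib import *
d=read_camera("wrist")
print(onplane(d,(325,250),.1))
S=read_camera("scene");T=read_camera("top")
print(proj(T,[.4805,-.409,.1]),proj(S,[.4805,-.409,.1]))
print(current_wrist_force(),current_wrist_force())
E
```

```text
[ 0.4787626 -0.4068565  0.1      ]
[[457.4923882  286.71898545]] [[242.89366676 155.69821164]]
[-0.05427903  1.05238547  0.49847172] [-0.05427903  1.05238547  0.49847172]
```

```bash
python3 - <<'E'
from lib import *
move_l([.479,-.408,.2],v=.3)
move_l([.479,-.408,.049],v=.15)
sleep(.2);print(current_wrist_force())
set_gripper(.03,30); print(current_gripper_width(),current_time())
sleep(.2);print(current_wrist_force())
move_l([.479,-.408,.08],v=.1); sleep(.3)
print(current_wrist_force(),current_gripper_width(),current_ee_pos())
shot("wrist","d_wrist");shot("scene","d_scene")
print(current_time())
E
```

```text
[-0.56783139 -0.31236442  0.28623685]
0.04925110773021061 7.2417
[-0.11405668 -0.02814226  5.80608968]
[ 0.14925843  0.45741673 -0.40464015] 0.04912351099595891 [ 0.47882145 -0.40780227  0.07947492]
8.3
```

View pics/d_scene.png

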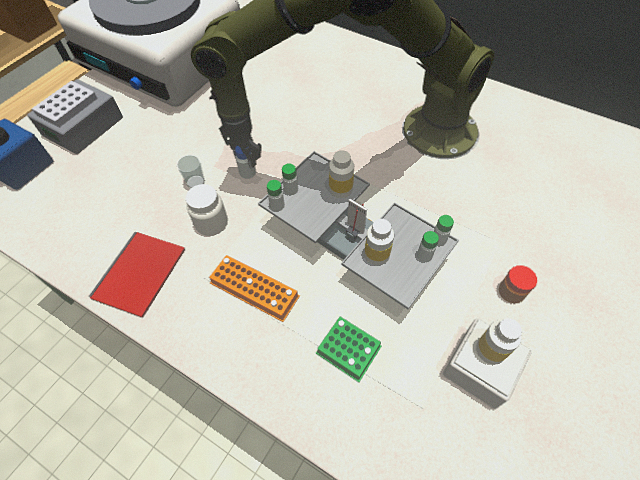

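```bash
cat >> lib.py <<'E'
def force(n=6):
    f=[]
    for _ in range(n): f.append(current_wrist_force()); sleep(.03)
    return np.mean(f,0)
E
python3 - <<'E'
from lib import *
d=read_camera("wrist"); print("cam-tcp",-np.array(d["R"]).T@np.array(d["t"])-current_ee_pos())
move_l([.479,-.408,.33],v=.3)
x,y=w(.05,-.09); print(x,y)
movep([x,y,.33],Q(TH))
move_l([x,y,.18],v=.25); sleep(.3)
f0=force(10); print("f0",f0,current_time())
z=.164
move_l([x,y,z],v=.08)
for i in range(12):
    f=force(4); print(round(z,4),(f-f0).round(2))
    if f[2]-f0[2]>1.2: break
    z-=.002; move_l([x,y,z],v=.03)
shot("scene","e_scene"); print(current_time())
E
```

```text
cam-tcp [-0.08351175  0.01112356  0.13448339]
0.5543473747398633 -0.12218215996723727
f0 [-1.58807174e-01  7.83164898e-04 -1.53484832e+00] 11.85
0.164 [0.7  0.08 0.11]
0.162 [ 0.18  0.08 -0.05]
0.16 [0.75 0.2  0.23]
0.158 [ 0.21 -0.19  1.22]
13.5333
```

```bash
python3 - <<'E'
import cv2
b=cv2.imread("pics/e_scene.png")
cv2.imwrite("pics/e2.png",cv2.resize(b[130:330,230:480],(750,600),interpolation=cv2.INTER_CUBIC))
E
```

```text
(no output)
```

View pics/e2.png

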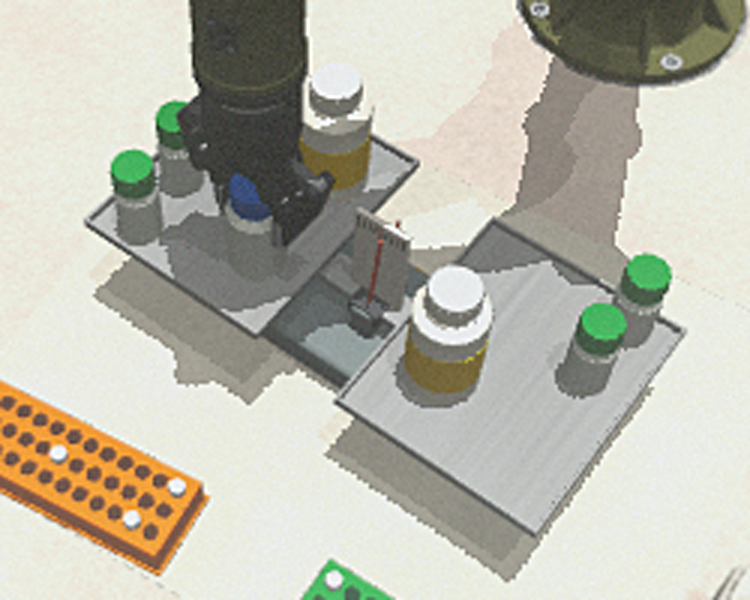

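Contact came at 0.158, exactly as predicted. I'll transfer the remaining weight, then release.

```bash
python3 - <<'E'
from lib import *
x,y=w(.05,-.09); f0=-1.53
z=.158
for i in range(10):
    f=force(5); print(round(z,4),f.round(2)-[0,0,f0])
    if f[2]-f0>1.5: break
    z-=.001; move_l([x,y,z],v=.02)
set_gripper(.072); sleep(.3)
print(current_gripper_width(),force(4).round(2))
move_l([x,y,z+.06],v=.1); move_l([x,y,.33],v=.3)
movep([.45,.25,.36],Q(TH))
shot("scene","f_scene");T=shot("top","f_top"); print(current_time())
import cv2
b=cv2.imread("pics/f_scene.png")
cv2.imwrite("pics/f2.png",cv2.resize(b[130:330,230:480],(750,600),interpolation=cv2.INTER_CUBIC))
a=cv2.imread("pics/f_top.png")
cv2.imwrite("pics/f3.png",cv2.resize(a[200:350,175:475],(800,400),interpolation=cv2.INTER_CUBIC))
E
```

```text
0.158 [-0.25  0.25  1.54]
0.07190834733864458 [ 0.11 -0.37  0.21]
17.3
```

View pics/f2.png

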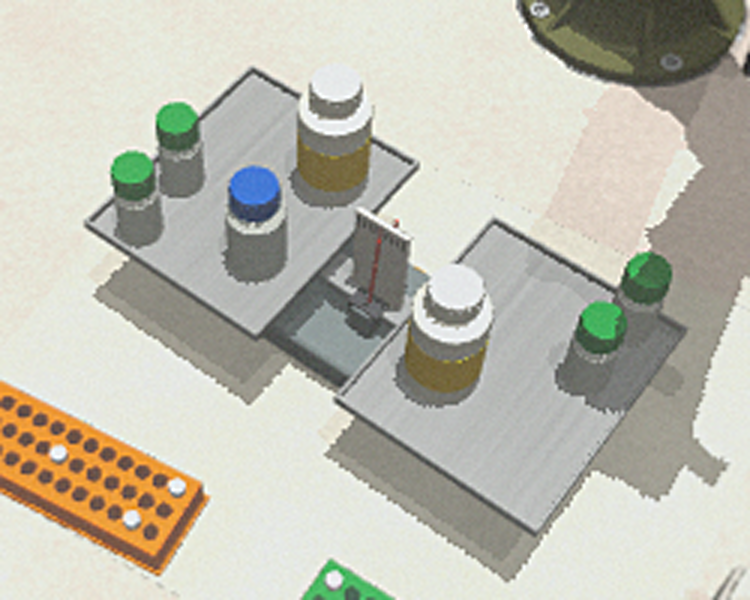

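View pics/f3.png

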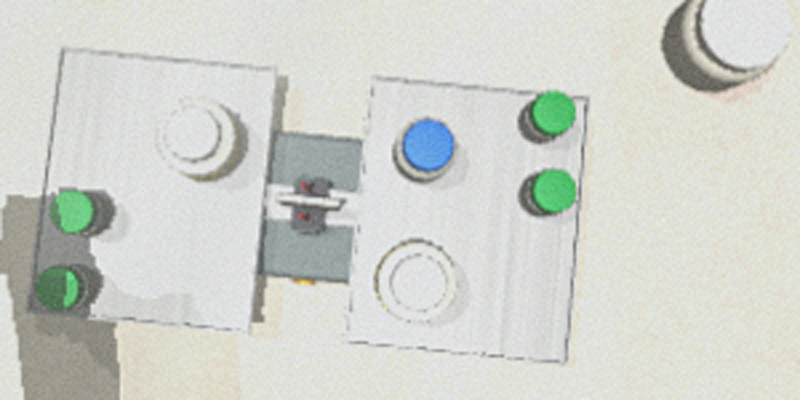

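The blue stands at (428,146) in the top crop. The trays have barely moved, so the left tray is still heavier. I'll take a green from the left tray, refining with the wrist camera.

```bash
python3 - <<'E'
from lib import *
movep([.447,.174,.30],Q(TH)); sleep(.2)
d=shot("wrist","g_wrist"); print(current_time())
for q,a in blobs(d,"green",300):
    print(q,a,onplane(d,q,.1755),fitcap([(d,q)],.1515,.1755,.0175,[.45,.17])[0])
E
```

```text
18.025
[315.32696391 252.42569002] 942 [0.45788837 0.17344731 0.1755    ] [0.46156401 0.17297064]
[308.06900878 326.21204517] 1594 [0.51104581 0.16213724 0.1755    ] [0.51716456 0.16117213]
[297.02389631 449.7691373 ] 2469 [0.61845178 0.14015684 0.1755    ] [0.62952533 0.13819116]
```

View pics/g_wrist.png

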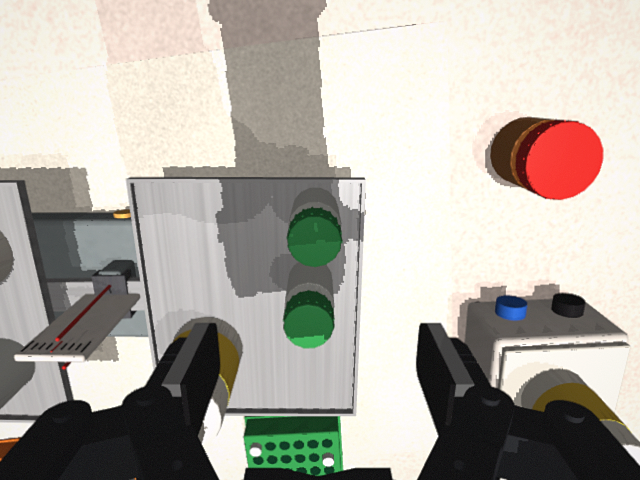

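A's cap disc is at about (315,238) and B's at (309,322).

```bash
python3 - <<'E'
from lib import *
d=read_camera("wrist")
a=onplane(d,(315,238),.1755); b=onplane(d,(309,321.5),.1755); print(a,b)
x,y=(a[0]+.4475)/2,(a[1]+.1736)/2
x,y=a[:2] if abs(a[0]-.4475)>.006 else (x,y)
print(x,y)
move_l([x,y,.2],v=.2); set_gripper(.062)
move_l([x,y,.126],v=.12); print(force(4).round(2))
set_gripper(.02,25); print(current_gripper_width(),force(4).round(2))
move_l([x,y,.2],v=.12); print(current_gripper_width(),current_ee_pos())
move_l([x,y,.33],v=.3);sleep(.3);f0=force(8);print(f0,current_time())
shot("wrist","h_wrist")
np.save("f0.npy",f0)
E
```

```text
[0.44795862 0.17435547 0.1755    ] [0.50729685 0.16319623 0.1755    ]
0.447729309088888 0.17397773686540058
[-0.04 -0.06  0.03]
0.03722087878904 [-0.25  0.17  0.42]
0.03720851338545865 [0.44727543 0.17416802 0.19949046]
[-0.03005053  0.0803394   0.06903655] 22.275
```

View pics/h_wrist.png

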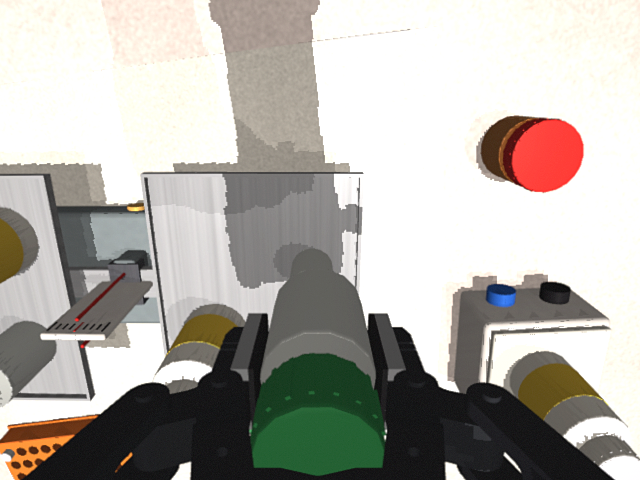

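The green is held upright at width 0.037. Next I'll measure the beam by sub-pixel tracking of the tray bottles.

```bash
cat >> lib.py <<'E'
REF=cv2.imread("pics/a_scene.png")
def trackR(d,ref=None):
    """scene shift (px) of right tray near its two greens, -> dz of tray in mm relative to the start"""
    im=d["color"][:,:,::-1]; u=np.diff(proj(d,[[.547,-.225,.15],[.547,-.225,.151]]),axis=0)[0]
    out=[]
    for (r0,r1,c0,c1) in((166,214,262,286),(160,202,278,302)):
        t=REF[r0:r1,c0:c1]; s=cv2.matchTemplate(im[r0-8:r1+8,c0-8:c1+8],t,cv2.TM_CCOEFF_NORMED)
        j,i=np.unravel_index(s.argmax(),s.shape)
        def sub(a,b,c): return .5*(a-c)/(a-2*b+c)
        dy=j-8+sub(s[j-1,i],s[j,i],s[j+1,i]); dx=i-8+sub(s[j,i-1],s[j,i],s[j,i+1])
        out.append((np.array([dx,dy])@u/(u@u),round(float(s.max()),3)))
    return out,u
E
python3 - <<'E'
from lib import *
b=cv2.imread("pics/f_scene.png") # gained
class D(dict):pass
d=read_camera("scene"); cv2.imwrite("pics/i_scene.png",d["color"][:,:,::-1])
print("now",trackR(d)); d2=dict(d); d2["color"]=b[:,:,::-1]; print("after blue",trackR(d2))
d3=dict(d); d3["color"]=REF[:,:,::-1]; print("self",trackR(d3))
E
```

```text
now ([(np.float64(-5.502706190561431), 0.963), (np.float64(-6.04209238933831), 0.957)], array([-0.03425903, -0.2505488 ]))
after blue ([(np.float64(-2.692670029586453), 0.972), (np.float64(-2.6941792715388075), 0.969)], array([-0.03425903, -0.2505488 ]))
self ([(np.float64(0.0397389122003744), 1.0), (np.float64(0.045278660399900264), 1.0)], array([-0.03425903, -0.2505488 ]))
```

Start +9.45 mm → +6.75 mm after the blue (beam ≈ −0.05) → +3.7 mm with one green lifted off. So one green moved across should bring it level. I'll place it on the right tray.

```bash
python3 - <<'E'
from lib import *
x,y=w(-.045,-.195); print(x,y)
p=current_ee_pos()
movep([x,y,.33],Q(TH)); move_l([x,y,.2],v=.25); sleep(.2)
move_l([x,y,.142],v=.1); sleep(.2); f0=force(10); print(f0,current_time())
for z in np.arange(.139,.1315,-.001):
    move_l([x,y,z],v=.02)
    f=force(6); print(round(z,4),(f-f0).round(2))
    if z<.1335 and f[2]-f0[2]>.3: break
    if f[2]-f0[2]>.6: break
d=read_camera("scene"); print(trackR(d)[0]); cv2.imwrite("pics/j_scene.png",cv2.resize(cv2.convertScaleAbs(d["color"][130:330,230:480,::-1],alpha=1.5,beta=10),(750,600),interpolation=cv2.INTER_CUBIC)); print(current_time())
E
```

```text
0.44783311565773903 -0.2154812093310229
[ 0.06265349 -0.0908718  -0.25873316] 25.9583
0.139 [-0.49  0.01 -0.03]
0.138 [-0.22  0.13  0.19]
0.137 [-0.08  0.39 -0.16]
0.136 [0.12 0.12 0.07]
0.135 [-0.15  0.22  0.11]
0.134 [-0.08  0.41  0.54]
0.133 [-0.09  0.21  0.55]
[(np.float64(-8.732757008680975), 0.959), (np.float64(-9.666687738464658), 0.803)]
29.2083
```

View pics/j_scene.png

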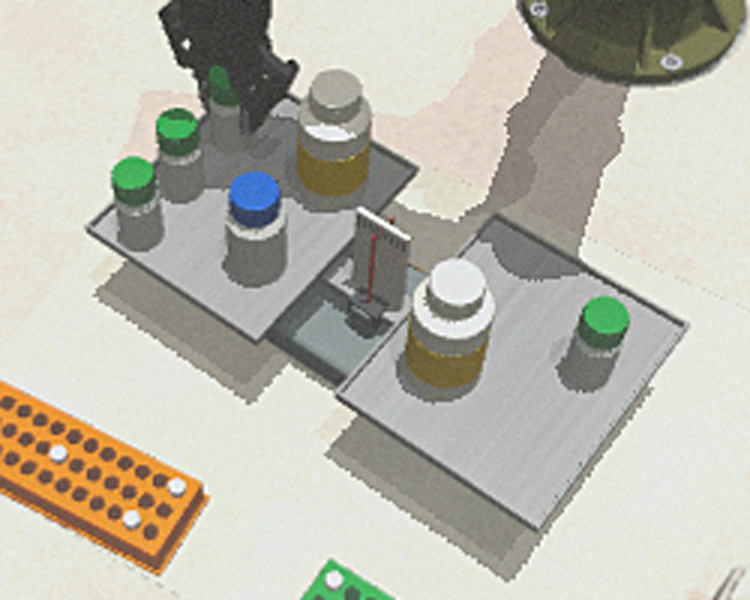

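The tray has sunk to about level, so it now carries the full weight of the bottle. I'll release, retreat and check.

```bash
python3 - <<'E'
from lib import *
set_gripper(.06); sleep(.3)
x,y,_=current_ee_pos(); move_l([x,y,.2],v=.1); move_l([x,y,.35],v=.3)
movep([.25,-.5,.38],Q(TH)); sleep(1.6)
d=read_camera("scene"); print(trackR(d)); cv2.imwrite("pics/k_scene.png",cv2.resize(cv2.convertScaleAbs(d["color"][130:330,230:480,::-1],alpha=1.5,beta=10),(750,600),interpolation=cv2.INTER_CUBIC)); 
d=read_camera("top");cv2.imwrite("pics/k_top.png",cv2.resize(cv2.convertScaleAbs(d["color"][200:350,175:475,::-1],alpha=1.5,beta=10),(800,400),interpolation=cv2.INTER_CUBIC))
print(current_time())
E
```

```text
([(np.float64(-8.726079286198278), 0.967), (np.float64(-9.624023885535768), 0.904)], array([-0.03425903, -0.2505488 ]))
34.3333
```

View pics/k_scene.png

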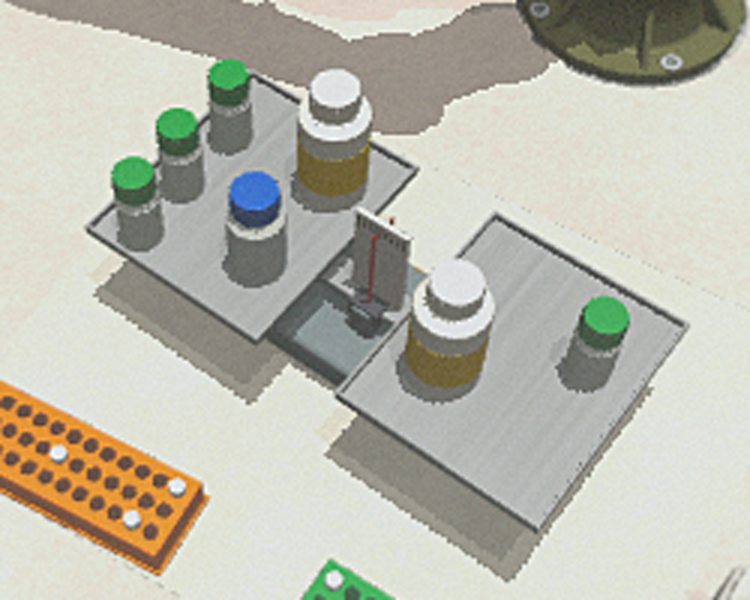

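View pics/k_top.png

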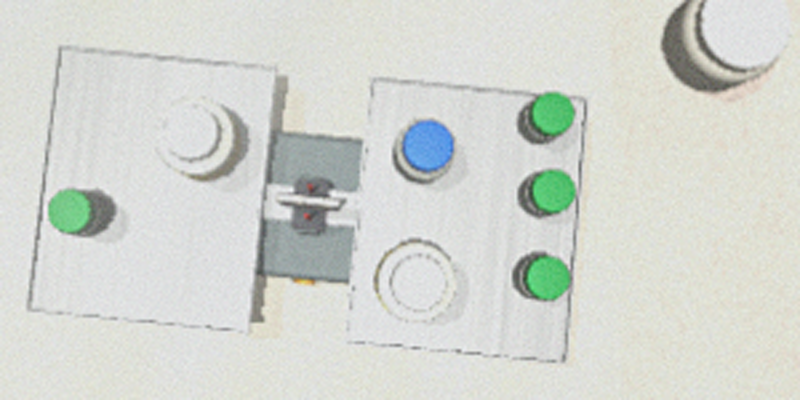

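```bash
python3 - <<'E'
from lib import *
d=read_camera("scene"); im=d["color"][:,:,::-1]
for n,(r0,r1,c0,c1),P in(("greenL",(228,266,412,442),[.507,.162,.13]),("sampL",(215,268,362,396),[.561,.06,.15]),("sampR",(148,200,326,357),[.447,-.11,.17]),("corner",(232,262,440,462),[.43,.21,.1])):
    u=np.diff(proj(d,[P,np.add(P,[0,0,.001])]),axis=0)[0]
    t=REF[r0:r1,c0:c1]; s=cv2.matchTemplate(im[r0-8:r1+8,c0-8:c1+8],t,cv2.TM_CCOEFF_NORMED)
    j,i=np.unravel_index(s.argmax(),s.shape); sub=lambda a,b,c:.5*(a-c)/(a-2*b+c)
    v=np.array([i-8+sub(s[j,i-1],s[j,i],s[j,i+1]),j-8+sub(s[j-1,i],s[j,i],s[j+1,i])])
    print(n,v@u/(u@u),s.max(),v,u)
# wrist look at the dial: from the robot side
c=w(0,0)
movep([c[0]+.06,c[1],.36],Q(TH)); sleep(.2)
shot("wrist","l_wrist"); print(current_time())
E
```

```text
greenL 8.999590182531426 0.8533788 [ 0.72111049 -1.98861942] [ 0.07901346 -0.22136525]
sampL 9.09316757545834 0.93404067 [ 0.46147472 -2.06772213] [ 0.04105495 -0.22913001]
sampR -9.853155998485937 0.81514996 [-0.1301551  2.5738968] [ 0.00978485 -0.26135384]
corner 9.465981983321397 0.7777959 [ 1.09693252 -1.98918806] [ 0.09782479 -0.21823472]
36.7
```

View pics/l_wrist.png

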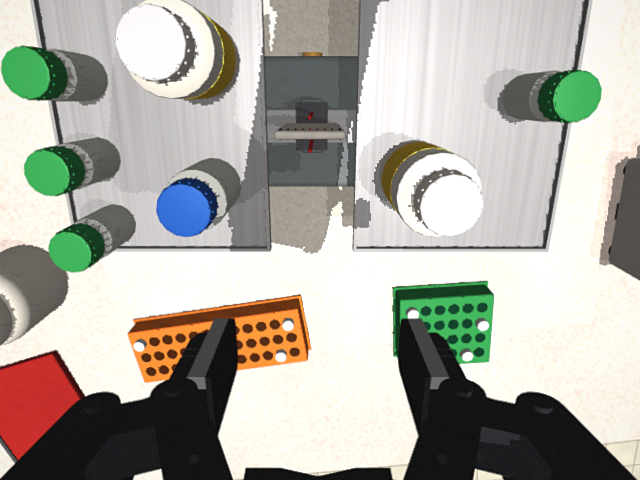

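Trays have moved −9.3 mm (right) and +9.2 mm (left) against the expected 9.45, and the pointer sits at the dial centre (311,130). All bottles are upright.

```bash
python3 - <<'E'
from bench import *
print(current_time()); print(hand_in())
E
```

```text
36.7
the job is handed in; nothing more can be done
None
```

The two trays rest level, with the blue and all four green bottles standing upright on them. I handed the job in at 36.7 s of the 72 s allowed.

- **What I did:** The right tray rode high, so I stood the blue-capped bottle there first. The left tray was still heavier (beam about −0.05), so I moved one green bottle from left to right. I lowered each bottle until the tray carried its weight before opening the gripper.
- **Level check:** Image tracking put the right tray about 9.3 mm lower and the left about 9.2 mm higher than at the start, against 9.45 mm expected. That makes the beam level to a few thousandths of a radian. The single readings spread between 8.7 and 9.9 mm. In the wrist picture the pointer is at the dial centre.
- **Everything else:** In the last pictures the sample bottles, racks and jars in view show no sign of having moved. The gripper was clear above everything.
- **What disagreed:** The first tray fit came out about 2% small and gave a beam of −0.077, past its −0.07 stop. I put this down to calibration error; it did not affect the result. The wrist force was noisy by a few tenths of a newton. For the green bottle I therefore relied on the tracked tray height as well as the force.

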